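Face a sample jar to the reader and snap its retaining bar shut

TASK

Turn the sample jar in its round seat until its orange stripe faces the reader's dark window squarely, and let go of it. Then swing the retaining bar closed by pushing its green tab until the bar snaps into the roller catch and stays shut by itself: press firmly up to the stop, but do not ram it. Leave the jar facing the window and leave the beaker, the dish and the tip box where they stand.

Things in the scene. Friction and masses are not known exactly. Their poses are not given: they have to be found in the camera images.
- reader: Fixed jar reader on a level aluminium plate, 160 x 250 x 12 mm. Origin on the bench below the jar seat's centre. +y points from jar to the white reader head, +x to the side where the retaining bar shuts. Plate spans x -58..102, y -117..133 mm; head x -55..31, y 66..121 mm, top 62 mm above the bench. Only the bar's tab rises higher.
- seat_centre (a point): Centre of the jar's seat, on the plate's top face 12 mm above the bench. The seat is a grey ring, 60 mm inner and 74 mm outer diameter, 8 mm high; the jar stands in it with 2 mm of play all round. Axes as reader.
- reader_window (a point): Centre of the dark window (56 x 30 mm, red line across it) on the head's face that looks at the jar, 43 mm above the bench. Axes as reader: +y points away from the jar.
- jar: Loose amber sample jar, about 0.2 kg, 56 mm diameter, 85 mm high, round white cap of 53 mm diameter from 59 to 85 mm up. Origin at the centre of its underside, z up; +x points to the orange stripe. It can be gripped by the cap from above and turns freely either way in its seat; it starts 0.9 rad or more off.
- jar_stripe (a point): Middle of the upright orange stripe (12 mm wide) on the jar's side, 28 mm from its axis, 31 mm above its underside. The stripe runs on up the cap and over its top from rim to middle. Facing the window squarely, this point has x = 0 and y about -38 mm in the frame of reader_window.
- bar (a joint): Angle of the steel retaining bar about its upright hinge, rad: 0 when it lies along the reader's -y, growing as it swings open towards the reader's +x (counter-clockwise from above). Starts open at 0.75 to 1.15. A weak spring (under 2 N at the tab) swings it back open to about 0.7 unless it is caught. Limits -0.26 and 1.5.
- bar_hinge (a point): Point on the bar's upright hinge axis, 45 mm above the bench, at x 58, y 72 mm in reader; it does not move, axes as reader. The bar reaches 150 mm from it, is 8 mm thick and 16 mm high, its middle 45 mm above the bench.
- bar_tab (a point): Centre of the outer face, the one to push, of the bar's green tab: 40 mm along the bar, 37 to 85 mm above the bench, 8 mm thick. The point is 61 mm above the bench, 105 mm from the hinge along the bar, 4 mm off its middle plane. +x is the face's outward normal and turns with the bar, -y runs to the bar's tip. The space outside is free.
- catch_middle (a point): Mid-setting (not the actual one) of the blue roller catch, 45 mm above the bench; it is set up to 18 mm either way along the reader's x; the bar's tip enters it. The tip forces a sprung brass roller aside (up to 14 N at the tab), then meets a rigid stop post and is held between. The bar rests shut anywhere from -0.16 to 0.13 rad, so feel for the stop. Catch top 58 mm up, 14 mm past the tab's end.
- beaker: Metal beaker, bystander, 72 mm diameter, 85 mm high, origin at the centre of its underside.
- dish: Closed petri dish with yellow medium, bystander, 92 mm diameter, 16 mm high, origin at the centre of its underside.
- tipbox: Blue tip box with clear lid, bystander, 85 x 120 x 67 mm, origin at the centre of its underside.
Mind the look-alikes: they are no part of the job. Leave any purple or yellow look-alike of the jar alone.

How it is judged:
By the outcome, as a careful person would: the job done as asked, in the order asked, and still so for the second after the job is handed in, with the robot touching nothing.
It also fails if it takes over 50 s, if anything falls off the work surface, if the arm or the gripper's body presses on something with over 40 N, if the wrist force passes 120 N, or if a joint passes its speed limit or range.

ROBOT

A 6-joint arm with a two-finger parallel gripper is mounted at the origin on the work surface. World frame = base frame: x ahead of the robot, y to its left, z up, the work surface at z = 0. Lengths are in m, angles in rad, forces in N, time in s.
With the tool pointing down it reaches from about 0.3 to 0.875 m from the base axis. Payload 6.4 kg.
Tool frame: the origin (TCP) lies at the very end of the fingers, on their centre line; the grasp point (between the pads) lies 19 mm behind it; z points along the fingers, y is the line along which they close (so a half turn about z gives the same grasp; the last joint's range is limited). The gripper opens to 85 mm and grips with 20 to 120 N. Pads are 22 mm wide; open, the fingers measure 114 mm over their backs; the gripper's body (76 mm by 85 mm) begins 54 mm behind the grasp point. The pads swing forward as they close: fully open they stand 13 mm farther back than shut.
Start: joints at [-1.398, 0.181, 1.607, -0, 1.354, -0.206], TCP at [0.213, -0.534, 0.231] pointing down, gripper open.
Joint ranges: [-2.99, 2.99], [-0.89, 2.07], [0.3, 2.58], [-1.14, 4.28], [0, 2.63], [-3.12, 3.12]. Speed limits (rad/s): [2.57, 2.57, 3.01, 3.14, 3.14, 3.14].

INTERFACE

Orientations are given as a 3x3 rotation matrix whose columns are the frame's x, y, z axes.
In Python, from cell import r gives the robot as it stands. Calls block until the motion is done:
- r.move_ptp(position, orientation): joint-space move of the TCP to a pose.
- r.movel(position, orientation=None, v=0.15): straight line of the TCP; orientation=None keeps the orientation; v is the mean speed in m/s.
- r.move_joints(angles): joint-space move.
- r.release() and r.grab(newtons=None): open the fingers fully, or close them until they stop; newtons is the grip in N (None keeps the last).
- r.hold(seconds).
- r.inverse_kinematics(position, orientation): joint angles nearest the present ones, or None.
- r.grab_frame(name): name is "scene" or "top" or "wrist"; returns a dict with "image" (480x640x3 uint8, blue, green, red), "K" (3x3 intrinsics, pixels), "world_from_camera" (4x4, takes a point from camera to world coordinates); the wrist camera has in their place "mount" (4x4, takes a point from camera to tool coordinates, whose origin is the TCP and whose axes are the flange's). Camera axes: x right, y up, looking along -z (the intrinsics and any distortion apply to the point x, -y, -z); pixel columns grow to the right and rows downward; lengths in m; the calibration is good to about 2 mm. A picture is of the moment at which its call begins: read the wrist's pose just before it. There is no depth.
A pose or a line that the arm cannot do raises r.IKError and nothing moves.
- r.hand_in(): hands the job in; it is judged then, once.
Readings, each from a call of its own:
- r.read_time_s(): time.
- r.read_q(): joint angles.
- r.read_joint_velocities(): joint speeds.
- r.read_effort(): joint torques, N m.
- r.read_ee_pos(): TCP position.
- r.read_orientation(): TCP orientation.
- r.read_ft_force(): force on the tool from outside, world axes, zero at the start.
- r.read_torque(): the same for the moment, N m.
- r.read_width(): finger opening in m.
- r.read_gripper_force(): force on a finger pad.
Only numpy, scipy, OpenCV 4.12 (cv2) and the standard library are available. Lean on these libraries where they do the work, as an engineer would, in place of code of your own. Each camera call takes 0.05 s, during which the arm holds its last target. There are 200 camera calls.

## Working session

There is one attempt and no reset: what is moved stays moved. The work goes in short steps, each a Python script; the robot and the scene stay as the last script left them, time stands still between calls to the robot, and variables do not carry over. Pictures are saved under pics/ and viewed, at most 10 in all, crops included, and the job is handed in when it is done.

```bash
mkdir -p pics; ls; python3 - <<'E'
from cell import r
import cv2,numpy as np
for n in("scene","top"):
    f=r.grab_frame(n);cv2.imwrite(f"pics/{n}0.png",f["image"])
    np.savez(f"{n}0.npz",K=f["K"],T=f["world_from_camera"]);print(n,[k for k in f],f["K"].round(1).tolist(),f["world_from_camera"].round(3).tolist(), f.get("distortion"))
print(r.read_time_s())
E
```

```text
pics
scene ['image', 'K', 'world_from_camera'] [[536.3, 0.0, 316.0], [0.0, 536.3, 238.0], [0.0, 0.0, 1.0]] [[0.454, -0.618, 0.641, 1.065], [0.891, 0.312, -0.33, -0.258], [0.004, 0.721, 0.693, 0.695], [0.0, 0.0, 0.0, 1.0]] None
top ['image', 'K', 'world_from_camera'] [[443.3, 0.0, 318.7], [0.0, 443.3, 234.0], [0.0, 0.0, 1.0]] [[0.027, 0.997, -0.073, 0.435], [-0.999, 0.029, 0.03, 0.068], [0.032, 0.072, 0.997, 0.977], [0.0, 0.0, 0.0, 1.0]] None
0.1
```

View pics/scene0.png

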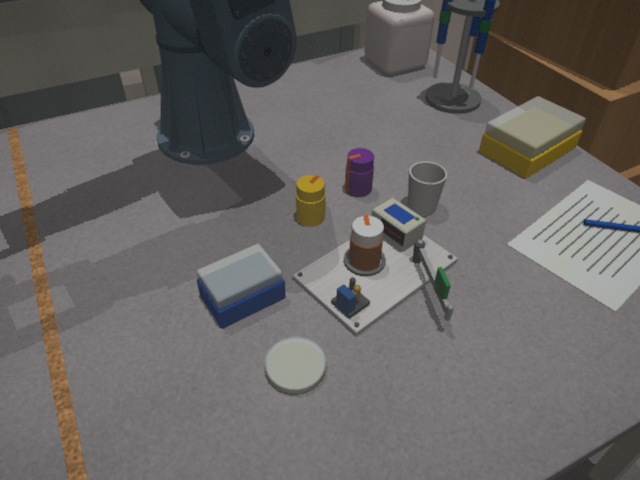

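View pics/top0.png

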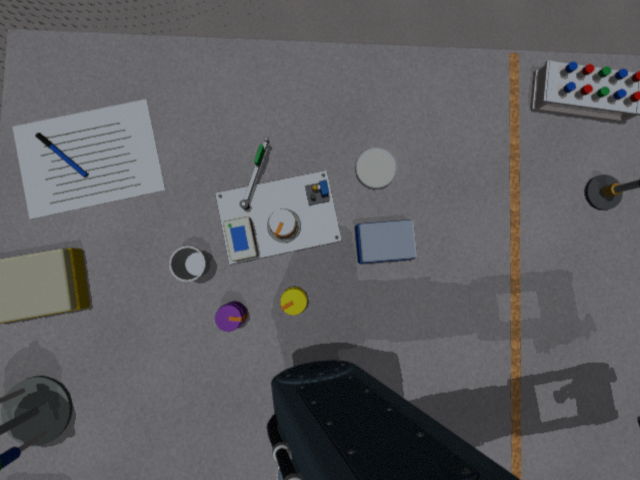

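The scene shows the reader plate with the amber jar. In the top view the plate corners are at about (218,193), (326,172), (340,241) and (230,263). The head is on the left, the hinge is at (245,204), and the bar is open to its tip at (267,141). The jar cap is at (282,222) with its stripe pointing down-left, and the catch is at (318,190).

```bash
cat > h.py <<'E'
import numpy as np,cv2
from scipy.optimize import least_squares
def ray(px,K,T,z):
    px=np.atleast_2d(px).astype(float)
    d=np.c_[(px[:,0]-K[0,2])/K[0,0],-(px[:,1]-K[1,2])/K[1,1],-np.ones(len(px))]@T[:3,:3].T
    return T[:3,3]+d*((z-T[2,3])/d[:,2])[:,None]
def proj(P,K,T):
    c=(np.atleast_2d(P)-T[:3,3])@T[:3,:3]
    return np.c_[K[0,0]*c[:,0]/-c[:,2]+K[0,2],K[1,1]*-c[:,1]/-c[:,2]+K[1,2]]
def w(pose,p):
    x,y,a=pose;c,s=np.cos(a),np.sin(a);p=np.atleast_2d(p)
    return np.c_[x+c*p[:,0]-s*p[:,1],y+s*p[:,0]+c*p[:,1],p[:,2]]
CORN=np.array([[102,133,12],[102,-117,12],[-58,-117,12],[-58,133,12]])/1e3
def down(yc): # tool z down, closing axis y along yaw yc
    y=np.array([np.cos(yc),np.sin(yc),0]);z=np.array([0,0,-1.]);return np.c_[np.cross(y,z),y,z]
E
python3 - <<'E'
from h import *
D=np.load("top0.npz");K,T=D["K"],D["T"]
im=cv2.imread("pics/top0.png")
c=np.array([[218,193],[326,172],[340,241],[230,263]],np.float32)
P=ray(c,K,T,.012);print(P.round(3),np.linalg.norm(P-np.roll(P,-1,0),axis=1))
f=least_squares(lambda s:(w(s,CORN)-P)[:,:2].ravel(),[.45,.1,0]);print(f.x,f.fun.round(4))
print("cap",ray([282,222],K,T,.097),"stripe",ray([277.5,235],K,T,.097),"hinge",w(f.x,[.058,.072,.045]),"tip",ray([267,141],K,T,.045),"hinge seen",ray([245,204],K,T,.053))
crop=cv2.resize(im[130:275,205:350],None,fx=4,fy=4,interpolation=cv2.INTER_CUBIC);cv2.imwrite("pics/crop0.png",crop)
from cell import r
x=f.x
print(r.read_orientation().round(3).tolist())
f=r.grab_frame("wrist");print(f["K"].tolist(),f["mount"].round(3).tolist())
for yc in np.arange(-3.1,3.2,.35):
    q=r.inverse_kinematics([x[0]-.02,x[1],.36],down(x[2]+yc));print(round(yc,2),None if q is None else np.round(q,2))
E
```

```text
[[ 0.589  0.261  0.012]
 [ 0.643  0.026  0.012]
 [ 0.491 -0.008  0.012]
 [ 0.437  0.229  0.012]] [0.24092755 0.15551757 0.24310451 0.15508822]
[0.520434   0.11437289 0.22350297] [ 0.0016  0.0056  0.0027 -0.0035 -0.0016 -0.0045 -0.0027  0.0024]
cap [[0.52108812 0.11509326 0.097     ]] stripe [[0.49490196 0.12316516 0.097     ]] hinge [[0.5610328  0.19743755 0.045     ]] tip [[0.69876681 0.15545991 0.045     ]] hinge seen [[0.56087303 0.19585217 0.053     ]]
[[0.929, 0.37, -0.0], [0.37, -0.929, 0.002], [0.0, -0.002, -1.0]]
[[413.4424601697819, 0.0, 318.51346114903316], [0.0, 413.4424601697819, 244.4594489711348], [0.0, 0.0, 1.0]] [[-0.0, 0.961, 0.275, 0.069], [1.0, 0.0, -0.0, -0.001], [-0.0, 0.275, -0.961, -0.144], [0.0, 0.0, 0.0, 1.0]]
-3.1 [-0.01 -0.04  1.58 -0.    1.6   2.87]
-2.75 [-0.01 -0.04  1.58 -0.    1.6   2.52]
-2.4 [-0.01 -0.04  1.58 -0.    1.6   2.17]
-2.05 [-0.01 -0.04  1.58 -0.    1.6   1.82]
-1.7 [-0.01 -0.04  1.58 -0.    1.6   1.47]
-1.35 [-0.01 -0.04  1.58 -0.    1.6   1.12]
-1.0 [-0.01 -0.04  1.58 -0.    1.6   0.77]
-0.65 [-0.01 -0.04  1.58 -0.    1.6   0.42]
-0.3 [-0.01 -0.04  1.58 -0.    1.6   0.07]
0.05 [-0.01 -0.04  1.58 -0.    1.6  -0.28]
0.4 [-0.01 -0.04  1.58 -0.    1.6  -0.63]
0.75 [-0.01 -0.04  1.58 -0.    1.6  -0.98]
1.1 [-0.01 -0.04  1.58 -0.    1.6  -1.33]
1.45 [-0.01 -0.04  1.58 -0.    1.6  -1.68]
1.8 [-0.01 -0.04  1.58 -0.    1.6  -2.03]
2.15 [-0.01 -0.04  1.58 -0.    1.6  -2.38]
2.5 [-0.01 -0.04  1.58 -0.    1.6  -2.73]
2.85 [-0.01 -0.04  1.58 -0.    1.6  -3.08]
3.2 [-0.01 -0.04  1.58 -0.    1.6   2.85]
```

View pics/crop0.png

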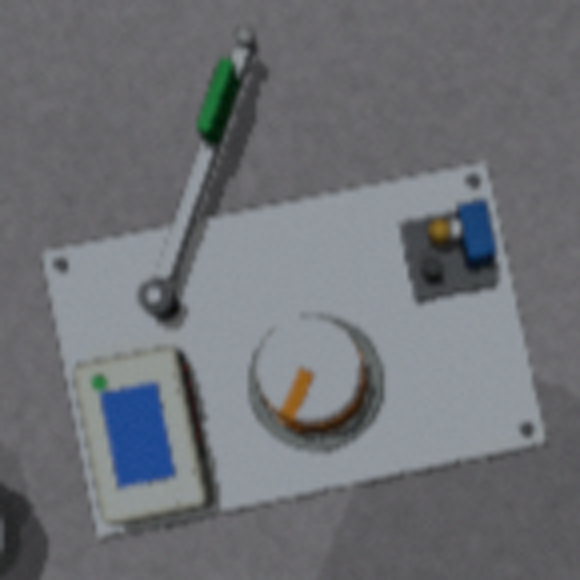

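The crop gives the refined corners (44,253), (486,162), (545,442) and (98,537), a cap centre of (308,371), and a stripe running from (307,371) to the rim at (288,415). Next I look from above the jar with the wrist camera.

```bash
cat >> h.py <<'E'
def wristT(r):
    R=np.array(r.read_orientation());p=np.array(r.read_ee_pos());f=r.grab_frame("wrist")
    W=np.eye(4);W[:3,:3]=R;W[:3,3]=p
    return f["image"],f["K"],W@f["mount"]
def show(r,name):
    im,K,T=wristT(r);cv2.imwrite(f"pics/{name}.png",im);np.savez(name+".npz",K=K,T=T);return im,K,T
E
python3 - <<'E'
from h import *
from cell import r
D=np.load("top0.npz");K,T=D["K"],D["T"]
t=lambda a:(np.array(a)-1.5)/4+[205,130]
P=ray(t([[44,253],[486,162],[545,442],[98,537]]),K,T,.012)
f=least_squares(lambda s:(w(s,CORN)-P)[:,:2].ravel(),[.45,.1,0]);print(f.x,f.fun.round(4))
x=f.x;np.save("pose.npy",x)
c=ray(t([[308,371],[288,415]]),K,T,.097);d=c[1]-c[0];print(c,np.arctan2(d[1],d[0])-x[2]-np.pi/2)
r.release()
r.move_ptp([x[0],x[1],.2],down(x[2]+.5))
show(r,"w1");print(r.read_time_s(),r.read_ee_pos(),r.read_width())
E
```

```text
[0.52167418 0.11536773 0.23548779] [ 0.0009  0.0022  0.0009 -0.0008 -0.0008 -0.002  -0.0009  0.0005]
[[0.52031651 0.11581349 0.097     ]
 [0.49808602 0.12500571 0.097     ]] 0.943221838511147
2.9667 [0.52196385 0.11457885 0.20002667] 0.08523343303585919
```

View pics/w1.png

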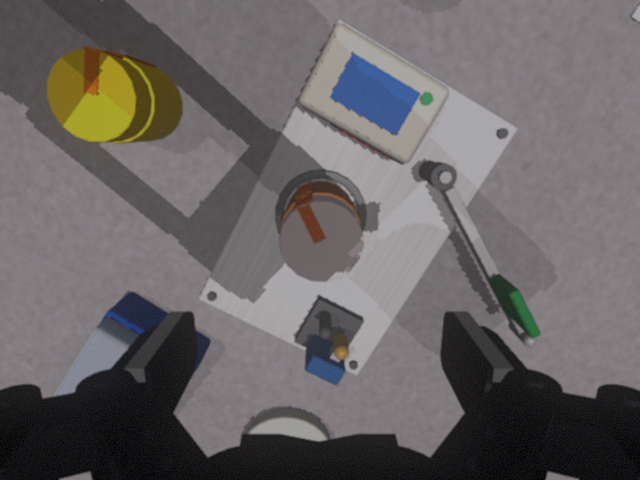

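In the wrist view the corners are at about (517,127), (356,375) and (200,297). The cap is centred near (321,236), with the stripe running from (305,197) to (320,241). The bar runs from (440,175) to its tip at (530,340). I fit all of these together.

```bash
cat >> h.py <<'E'
def stripe(im,K,T,c,z=.097,pr=False,rmax=.023):
    """stripe angle (world) from orange pixels on cap top around cap centre c"""
    h=cv2.cvtColor(im,cv2.COLOR_BGR2HSV)
    m=(h[...,0]<17)&(h[...,1]>140)&(h[...,2]>60)
    v,u=np.nonzero(m);P=ray(np.c_[u,v],K,T,z)[:,:2]-c
    P=P[np.linalg.norm(P,axis=1)<rmax]
    if pr:print("n",len(P),"range",np.linalg.norm(P,axis=1).min(),np.linalg.norm(P,axis=1).max())
    l=cv2.fitLine(P.astype(np.float32),cv2.DIST_HUBER,0,.01,.01).ravel();d=l[:2]*np.sign(l[:2]@P.mean(0))
    m=P.mean(0);off=m-d*(m@d)
    return np.arctan2(d[1],d[0]),np.arctan2(m[1],m[0]),off
E
python3 - <<'E'
from h import *
D=np.load("w1.npz");K,T=D["K"],D["T"];im=cv2.imread("pics/w1.png")
x0=np.load("pose.npy")
px=np.array([[517,127],[356,375],[200,297]],float)
print("pred",proj(w(x0,CORN),K,T).round(1).tolist())
f=least_squares(lambda s:(proj(w(s,CORN[:3]),K,T)-px).ravel(),x0);print(f.x,f.fun.round(1))
x=(x0+f.x)/2
c=ray([[321,236]],K,T,.097)[0];print("cap",c,"seat",x)
for cc in(c[:2],x[:2]):
    a=stripe(im,K,T,cc,pr=True);print(np.array(a[:2])-x[2]-np.pi/2,a[2])
b=ray([[440,176],[530,340]],K,T,.05);d=b[1]-b[0];print("hinge",b[0],w(x,[.058,.072,.045]),"len",np.linalg.norm(d),"bar",np.arctan2(d[1],d[0])-x[2]+np.pi/2)
np.save("pose.npy",x)
E
```

```text
pred [[517.5, 128.6], [355.7, 376.9], [195.9, 299.8], [336.8, 18.4]]
[0.52133371 0.11718483 0.2362999 ] [ 2.  -0.7  0.9  0.3 -3.1  1.2]
cap [0.51929085 0.11958415 0.097     ] seat [0.52150394 0.11627628 0.23589384]
n 406 range 0.0 0.02297345783774527
[0.93085516 1.1344827 ] [-0.00080715 -0.00188775]
n 372 range 0.0018810097491735137 0.022874360991840252
[0.94105239 0.92316434] [8.45458762e-05 2.03450451e-04]
hinge [0.56075722 0.19919154 0.05      ] [[0.56107041 0.1998376  0.045     ]] len 0.15247854915337614 bar 1.0629312473930537
```

```bash
python3 - <<'E'
from h import *
from cell import r
x=np.load("pose.npy");p=[x[0],x[1]]
t=.94
r.move_ptp(p+[.12],down(x[2]+t/2))
r.movel(p+[.067],v=.08)
r.grab(30);print("w",r.read_width(),r.read_gripper_force(),r.read_ft_force())
for k in np.linspace(t/2,-t/2,5)[1:]: r.movel(p+[.067],down(x[2]+k))
print(r.read_ee_pos(),r.read_ft_force(),r.read_torque(),r.read_width())
r.hold(.2);r.release();r.movel(p+[.2],v=.15)
im,K,T=show(r,"w2")
a=stripe(im,K,T,x[:2],pr=True);print(np.array(a[:2])-x[2]-np.pi/2,a[2],r.read_time_s())
E
```

```text
w 0.0518288117892435 45.98827633308247 [0.84877584 1.23039315 5.65042192]
[0.52242496 0.11610221 0.06811984] [-0.29390787 -0.49403698  7.47979616] [-0.01864863  0.17927578 -0.09886089] 0.05200211284989209
n 376 range 0.0018858410561934638 0.022988533755241108
[0.00306246 0.0150286 ] [-1.44302449e-04 -3.51529896e-05] 7.85
```

View pics/w2.png

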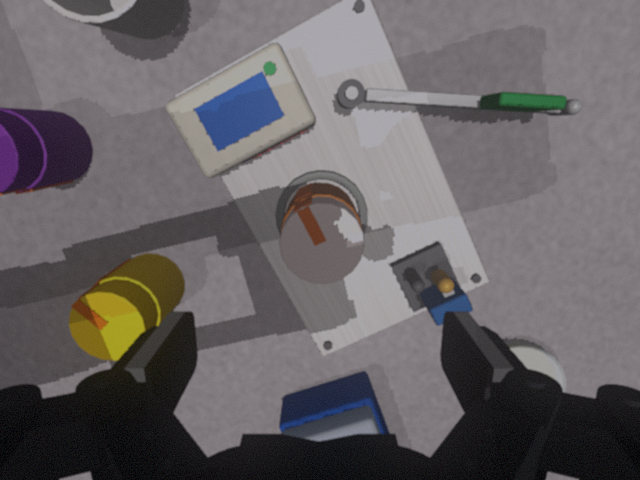

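The jar now faces the head. The stripe runs from (305,195) to (322,243) and the bar is still open at the right. I confirm the stripe angle from nearer before moving on to the bar.

```bash
python3 - <<'E'
from h import *
from cell import r
x=np.load("pose.npy")
D=np.load("w2.npz");print("corners pred in w2 (seen 488,280 / 322,355)",proj(w(x,CORN),D["K"],D["T"]).round(1).tolist())
t=np.array(r.read_orientation())[:,0]
r.movel([x[0]-.015*t[0],x[1]-.015*t[1],.15],v=.15)
im,K,T=show(r,"w3")
h=cv2.cvtColor(im,cv2.COLOR_BGR2HSV);
for rm in(.018,.021,.024):
    a=stripe(im,K,T,x[:2],pr=True,rmax=rm);print(np.array(a[:2])-x[2]-np.pi/2,a[2])
pc=proj([[x[0],x[1],.097]],K,T)[0].astype(int);print(pc,r.read_time_s())
cv2.imwrite("pics/w3c.png",cv2.resize(im[max(pc[1]-150,0):pc[1]+100,pc[0]-150:pc[0]+150],None,fx=2,fy=2))
E
```

```text
corners pred in w2 (seen 488,280 / 322,355) [[364.7, -13.9], [489.4, 282.2], [322.0, 357.3], [172.5, 95.2]]
n 481 range 0.0014758654706143626 0.017993392643932245
[-0.00342325  0.01944702] [-2.16004936e-04 -5.11393592e-05]
n 571 range 0.0014758654706143626 0.020965544949470002
[-0.00140098  0.01696473] [-2.00777606e-04 -4.79630107e-05]
n 663 range 0.0014758654706143626 0.02399281969436691
[-0.0037171  0.0139924] [-2.20500868e-04 -5.21352489e-05]
[320 242] 8.4
```

View pics/w3c.png

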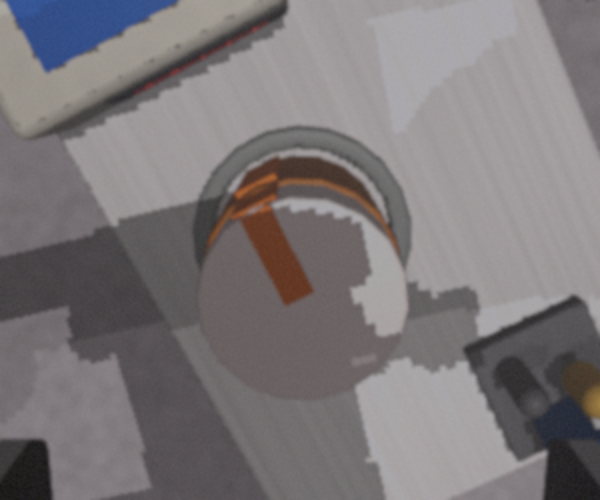

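The close-up shows the cap stripe running from (262,210) to (300,298), within about 0.01 rad of the reader's +y. The jar is done. Next I close the fingers, go outside the tab and push the bar along its arc.

```bash
cat >> h.py <<'E'
def tabpose(x,th,gap,z,rad=.105):
    """TCP pose for closed fingers (side 11 mm from centre) at gap off the tab's outer face"""
    d=np.array([np.sin(th),-np.cos(th)]);n=np.array([np.cos(th),np.sin(th)])
    p=w(x,np.r_[np.array([.058,.072])+rad*d+(.004+.011+gap)*n,z])[0]
    return p,down(x[2]+th-np.pi/2),w([0,0,x[2]],np.r_[n,0])[0]
E
python3 - <<'E'
from h import *
from cell import r
x=np.load("pose.npy")
p=r.read_ee_pos();r.movel([p[0],p[1],.17],v=.15);r.grab(20)
P,R,n=tabpose(x,1.06,.035,.16);r.move_ptp(P,R)
P,R,n=tabpose(x,1.06,.035,.060);r.movel(P,R,v=.12)
f0=np.array(r.read_ft_force());np.save("f0.npy",f0);print(f0,r.read_width(),r.read_time_s())
for th,g in[(1.06,.004)]+[(t,0) for t in np.arange(1.0,.24,-.08)]:
    P,R,n=tabpose(x,th,g,.060);r.movel(P,R,v=.06)
    F=np.array(r.read_ft_force())-f0;print(round(th,2),"F.n",round(F@n,2),F.round(1),round(r.read_time_s(),2))
    if F@n>12:break
show(r,"w4")
E
```

```text
[-0.69602457  0.48215309  0.29371913] -0.0001870090575380945 11.2417
1.06 F.n -0.52 [ 0.6 -0.7 -1.7] 11.91
1.0 F.n 0.14 [ 0.   0.1 -1.1] 12.23
0.92 F.n 0.17 [ 1.  -0.3  0.2] 12.53
0.84 F.n -0.04 [ 0.9 -0.6 -0.1] 12.82
0.76 F.n -0.4 [ 1.  -1.1 -0.1] 13.11
0.68 F.n 0.88 [ 1.3  0.1 -0.9] 13.4
0.6 F.n -0.12 [ 0.8 -0.9 -0.5] 13.69
0.52 F.n 0.07 [ 0.3 -0.2  0. ] 13.98
0.44 F.n 0.16 [ 0.2 -0.  -0. ] 14.28
0.36 F.n 0.43 [ 0.5  0.1 -0.5] 14.57
0.28 F.n 0.5 [ 0.7 -0.2 -0.5] 14.86
```

View pics/w4.png

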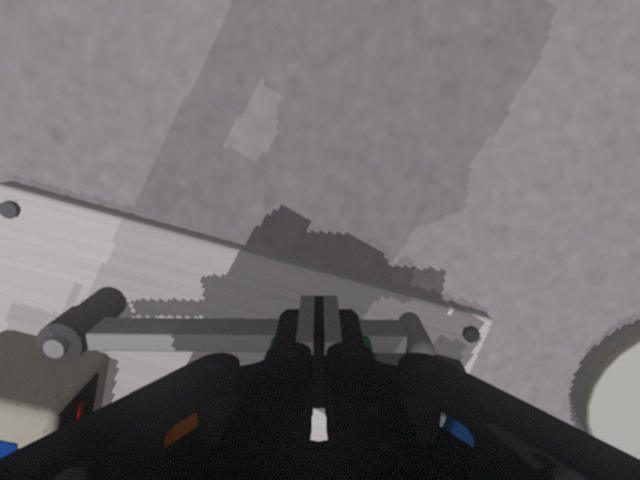

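The bar, from hinge (60,345) to tip (415,335), has followed the fingers, and the green tab sits at the fingertips. I now do fine pushing with force feedback.

```bash
python3 - <<'E'
from h import *
from cell import r
x=np.load("pose.npy");f0=np.load("f0.npy");L=[]
th=.28
while th>-.25:
    th-=.006
    P,R,n=tabpose(x,th,0,.060);r.movel(P,R,v=.02)
    F=(np.array(r.read_ft_force())-f0)@n;L.append((round(th,3),round(F,1)))
    if F>21 or r.read_time_s()>34:break
print(L,r.read_time_s(),r.read_ee_pos()-P)
E
```

```text
[(0.274, np.float64(0.6)), (0.268, np.float64(1.3)), (0.262, np.float64(-0.1)), (0.256, np.float64(0.1)), (0.25, np.float64(1.1)), (0.244, np.float64(1.5)), (0.238, np.float64(0.6)), (0.232, np.float64(1.8)), (0.226, np.float64(1.5)), (0.22, np.float64(0.6)), (0.214, np.float64(1.0)), (0.208, np.float64(0.9)), (0.202, np.float64(0.4)), (0.196, np.float64(1.0)), (0.19, np.float64(1.2)), (0.184, np.float64(0.5)), (0.178, np.float64(1.2)), (0.172, np.float64(1.4)), (0.166, np.float64(1.4)), (0.16, np.float64(0.6)), (0.154, np.float64(0.1)), (0.148, np.float64(1.0)), (0.142, np.float64(2.0)), (0.136, np.float64(1.0)), (0.13, np.float64(1.4)), (0.124, np.float64(1.4)), (0.118, np.float64(1.8)), (0.112, np.float64(1.6)), (0.106, np.float64(0.5)), (0.1, np.float64(1.2)), (0.094, np.float64(2.0)), (0.088, np.float64(2.5)), (0.082, np.float64(6.1)), (0.076, np.float64(7.7)), (0.07, np.float64(5.8)), (0.064, np.float64(6.2)), (0.058, np.float64(4.7)), (0.052, np.float64(4.1)), (0.046, np.float64(2.7)), (0.04, np.float64(3.1)), (0.034, np.float64(2.9)), (0.028, np.float64(2.2)), (0.022, np.float64(2.8)), (0.016, np.float64(3.0)), (0.01, np.float64(0.9)), (0.004, np.float64(1.2)), (-0.002, np.float64(0.8)), (-0.008, np.float64(0.8)), (-0.014, np.float64(0.7)), (-0.02, np.float64(2.3)), (-0.026, np.float64(6.3)), (-0.032, np.float64(8.9)), (-0.038, np.float64(10.7)), (-0.044, np.float64(12.4)), (-0.05, np.float64(16.7)), (-0.056, np.float64(17.1)), (-0.062, np.float64(20.6)), (-0.068, np.float64(23.1))] 29.4083 [0.00485907 0.0010742  0.00045686]
```

There was a roller peak of 7.7 N at 0.08 rad, then a drop, then a rigid rise to 23 N, with the tip stopped at about -0.02 rad. That is the stop. I back off and check that the bar stays shut.

```bash
python3 - <<'E'
from h import *
from cell import r
x=np.load("pose.npy")
P,R,n=tabpose(x,-.02,0,.060);r.movel(P,R,v=.03)
P,R,n=tabpose(x,-.02,.04,.060);r.movel(P,R,v=.1)
r.movel([P[0],P[1],.2],v=.2)
r.movel([x[0]+.03,x[1],.22],v=.2)
im,K,T=show(r,"w5");print(r.read_time_s())
a=stripe(im,K,T,x[:2],pr=True);print(np.array(a[:2])-x[2]-np.pi/2,a[2])
for th in(-.02,.05,.2):print(th,proj(w(x,np.array([[.058,.072,.053],[.058+.15*np.sin(th),.072-.15*np.cos(th),.053]])),K,T).round().tolist())
E
```

```text
31.7667
n 288 range 0.001998880438134321 0.02294855657279259
[0.0206426  0.04228803] [-2.60053829e-04 -6.82167263e-05]
-0.02 [[213.0, 185.0], [413.0, 185.0]]
0.05 [[213.0, 185.0], [414.0, 171.0]]
0.2 [[213.0, 185.0], [411.0, 140.0]]
```

View pics/w5.png

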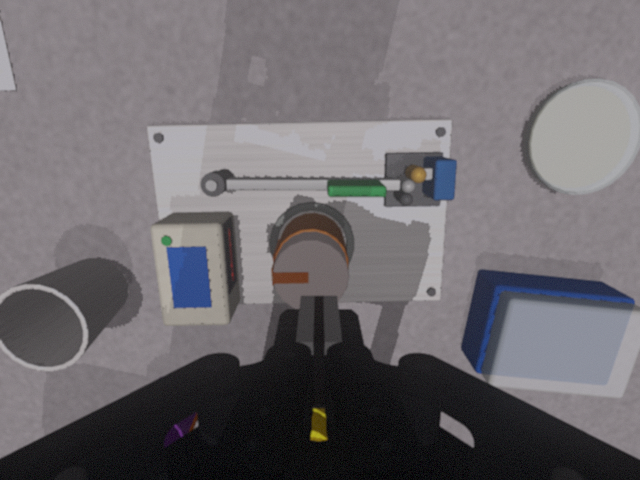

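The bar tip at (408,186) sits between the brass roller at (418,174) and the stop post at (404,199), holding with nothing touching it. The stripe still points at the head, and the beaker, dish and tip box have not moved.

```bash
python3 -c "
from cell import r
print(r.hand_in(),r.read_time_s())"
```

```text
the job is handed in; nothing more can be done
the job is handed in; nothing more can be done
```

The job is handed in at about 32 s: the jar's stripe faces the window to within about 0.02 rad by camera, and the bar is shut in the catch and holding by itself after a firm press of 23 N at the stop.

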